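Wedge the sagging packing rest level

TASK

The near edge of the hinged packing rest has sagged under its soap. Take the wooden wedge by its grip, set it flat on the table with its thin end between the rest's two guides, and push it in under the screw foot until the plate is level and wedged firmly up against both red stop tabs, so that it cannot rattle; stop there and do not force it. Let go of the wedge and leave it in place; touch the plate and the soap with nothing but the wedge, and leave the things round about where they stand.

Things in the scene. Friction and masses are not known exactly. Their poses are not given: they have to be found in the camera images.
- rest: Fixed packing rest on the table: blue hinge cheeks at its far end, blue posts with red stop tabs (top 49 mm, 50 to 78 mm either side of the middle) at its near end, two aluminium wedge guides. Origin on the table, midway between the guides, below the plate's screw foot; +x points into the gap, the way the wedge goes in; z up.
- rest_mouth (a point): Middle of the mouth of the guides, on the table, at x = -70 mm of the rest. The guides are 10 mm high; their inner faces are 46 mm apart from x = -40 to +100 mm of the rest, and flare out to about 68 mm apart at the mouth.
- rest_stop (a point): Middle between the two red stop tabs, on their underside: 40 mm above the table, at x = 0 of the rest. The plate's top meets the tabs when it is level and can rise no further. Pushing the wedge takes roughly 4 to 10 N during the lift (more if it is also pressed down), then rises steeply at the stops. About 13 to 20 N of push seats it firmly; much more is forcing.
- rest_plate: Grey hinged plate, 157 x 124 x 8 mm, 0.45 kg. Origin at mid-thickness on its hinge line, at x = 145, z = 36 mm of the rest; it reaches along its own -x. Swings about its y only: starts 0.08 rad down at the near edge; level (own z vertical) is its upper stop. What wedges it up stays by friction when let go.
- plate_front (a point): Middle of the plate's top near edge, 12 mm nearer than the foot. The foot, a steel bar across the plate's underside (radius 4 mm, 36 mm wide, over the rest's origin), is screwed out by an unknown amount: its underside is 17 to 24 mm above the table when level, about 12 mm lower at the start. It bears down with 4 to 6 N.
- wedge: Loose waxed (slippery) wooden wedge, 150 x 40 mm, 0.18 kg. Origin at its flat underside below the middle of the grip; +x points to the thin end. Thick end: block 29 mm high, x = -22.5 to +22.5 mm; from there the top falls evenly, 1 in 4, to 2.5 mm high at x = +127.5 mm. Grip: darker upright block, 36 long (x) x 14 mm wide (y), from 29 to 70 mm above the underside.
- wedge_tip (a point): Middle of the wedge's thin end at its underside, 127.5 mm along +x from the wedge's origin.
- soap_stack: Band of three white wrapped soap bars, 86 x 73 x 80 mm, about 0.4 kg, standing loose on the plate; origin at the centre of its underside.
- glue: Standing glue stick, 27 mm diameter, 97 mm high, orange and white; origin at its foot. Bystander.
- soap_bar: Cream wrapped soap bar standing on its long edge, 81 x 27 x 68 mm high; origin at the centre of its underside. Bystander.
- sleeves: White bundle of paper sleeve blanks, 136 x 74 x 31 mm; origin at the centre of its underside. Bystander.

How it is judged:
By the outcome, as a careful person would: the job done as asked, in the order asked, and still so for the second after the job is handed in, with the robot touching nothing.
It also fails if it takes over 69 s, if anything falls off the work surface, if the arm or the gripper's body presses on something with over 40 N, if the wrist force passes 120 N, or if a joint passes its speed limit or range.

ROBOT

A 6-joint arm with a two-finger parallel gripper is mounted at the origin on a cart in front of the work surface, level with it; the furniture and walls round the work are solid. World frame = base frame: x ahead of the robot, y to its left, z up, the work surface at z = 0. Lengths are in m, angles in degrees, forces in N, time in s.
With the tool pointing down it reaches from about 0.4 to 0.925 m from the base axis. Payload 12.5 kg.
Tool frame: the origin (TCP) lies on the front face of the gripper's body, between the roots of the fingers; the fingertips stand 78 mm ahead of it and the grasp point (between the pads) lies arm.tcp_to_grasp ahead of it (arm.tcp_to_grasp is the distance from the TCP to the grasp point, in m); z points along the fingers, y is the line along which they close (so a half turn about z gives the same grasp; the last joint's range is limited). The gripper opens to 95 mm and grips with 3 to 60 N. Pads are 20 mm wide; open, the fingers measure 119 mm over their backs; the gripper's body (75 mm by 180 mm) begins 59 mm behind the grasp point.
Start: joints at [62.876, 28.126, 89.318, -0, 62.55, -6.05], TCP at [0.225, 0.583, 0.292] pointing down, gripper open.
Joint ranges: [-177.58, 177.58], [-47.91, 125.51], [2.72, 160], [-65.01, 245.01], [3.68, 167.84], [-153.87, 153.87]. Speed limits (degrees/s): [127.2, 127.2, 159.86, 180, 180, 180].

INTERFACE

Orientations are given as [roll, pitch, yaw] about the fixed x, y, z axes, in that order (R = Rz(yaw) Ry(pitch) Rx(roll)).
In Python, from cell import sensors, camera, camera_params, finish_job, nets, arm gives the robot as it stands. The module is installed in compiled form; this text tells all that it offers.
- The arm moves only by the tool move_arm, never from a script. Its argument "series" is a list of rows, each a list of 7 numbers: the shift along the tool's x, y, z in m, then the turn, a rotation vector about the tool's x, y, z in units of 5 degrees (1.0 is 5 degrees), then the opening, from 0 (shut) to 1 (fully open). A call has 1 to 12 rows; each row is the pose to reach, as a shift and turn from the pose commanded when the call began, along the tool's axes at that moment; what a row does not reach only later rows make up. A row lasts 1/12 s, in which the tool goes at most 41.7 mm and 7.16 degrees, less where a joint would pass 70% of its speed; a pose out of reach is approached as far as the arm can. A call with a gripper value outside its range is refused whole. The fingers move at their own pace and stop on an object; "newtons" is the grip in N (left out, the last holds). Time passes only in rows, so rows that repeat a pose let the fingers close. It gives the time, the measured TCP pose, the force, the opening and the grip force at its end, in the units of the state.
- sensors.state(): the state, without advancing time (a new reading comes with each control period).
- camera(name): name is "scene" or "top"; returns the picture (400x640x3 uint8, red, green, blue); there is no depth.
- camera_params(name): a dict with "camera_matrix" (3x3 intrinsics, pixels), "R" (3x3) and "t" (3): a world point X has camera coordinates R X + t. Camera axes: x right, y down, z forward; pixel columns grow to the right and rows downward; lengths in m; the calibration is good to about 2 mm. A picture is of the moment at which its call begins. camera_params takes no time and is no camera call.
- finish_job(): hands the job in; it is judged then, once.
Trained networks look in the newest picture that a camera, given by its name, has taken for a name from the list of things; names that differ only in an ending like _2 or _b are one class to them, and where a whole thing is asked for, a point or a joint stands for the part that bears it (a point fixed in the world has none). Each returns a list of dicts, best first, with "conf" (0 to 1); they miss things now and then, are a little off and sometimes report something else, mostly with a low value. They report only what shows in the picture. A call takes as long as a camera call.
- nets.boxes_of(camera, label): "extent" ([left, top, right, bottom] in pixels, round what is visible of it).
- nets.spot_point(camera, label): "position" ([column, row] in pixels: a listed point, or the origin of a listed thing).
The state is a dict: "clock": time; "q": joint angles; "qvel": joint speeds; "joint_torque": joint torques, N m; "position": TCP position; "ee_rot": TCP orientation; "contact_force": force on the tool from outside, world axes, zero at the start; "ft_torque": the same for the moment, N m; "width": finger opening in m; "grip_force": force on a finger pad.
Only numpy, scipy, OpenCV 4.12 (cv2) and the standard library are available. Lean on these libraries where they do the work, as an engineer would, in place of code of your own. Each camera call takes 0.05 s, during which the arm holds its last target. There are 200 camera calls.

## Working session

There is one attempt and no reset: what is moved stays moved. The work goes in short steps, Python scripts to look and compute and a tool call to move; the robot and the scene stay as the last step left them, time stands still between calls to the robot, and variables do not carry over. Pictures are saved under pics/ and viewed, at most 10 in all, crops included, and the job is handed in when it is done.

Besides the shell and the picture viewer there is one more tool, called after "Call:" as name(argument=value, ...) on one line, values as JSON. move_arm: Moves the arm, as the interface text tells. Its arguments: {"type":"object","properties":{"series":{"type":"array"},"newtons":{"type":"number"}},"required":["series"]}

```bash
mkdir -p pics
cat > h.py <<'E'
import numpy as np, cv2
from cell import sensors, camera, camera_params, finish_job, nets, arm
from scipy.spatial.transform import Rotation as Ro
def ray(cam,px):
    p=camera_params(cam);K=np.array(p["camera_matrix"]);R=np.array(p["R"]);t=np.array(p["t"])
    d=R.T@np.linalg.inv(K)@np.array([px[0],px[1],1.]);return -R.T@t,d
def onz(cam,px,z=0):
    o,d=ray(cam,px);return o+d*(z-o[2])/d[2]
def proj(cam,X):
    p=camera_params(cam);c=np.array(p["R"])@np.array(X)+np.array(p["t"]);u=np.array(p["camera_matrix"])@c;return u[:2]/u[2]
E
python3 - <<'E'
from h import *
for c in("scene","top"):
    im=camera(c);cv2.imwrite(f"pics/{c}0.png",im[:,:,::-1])
    o,_=ray(c,(320,200));print(c,o.round(3))
    for l,z in(("wedge",0),("wedge_tip",0),("rest",0),("rest_mouth",0),("rest_stop",.04),("plate_front",.028),("glue",0),("soap_bar",0),("sleeves",0),("soap_stack",.036)):
        r=nets.spot_point(c,l)[:2]
        print(l,[(np.round(d["position"]),round(d["conf"],2),onz(c,d["position"],z).round(3)[:2]) for d in r])
print(sensors.state(), arm.tcp_to_grasp)
E
```

```text
scene [ 0.186 -0.44   0.68 ]
wedge [(array([255., 228.]), 0.82, array([0.471, 0.345])), (array([226., 194.]), 0.56, array([0.462, 0.522]))]
wedge_tip [(array([297., 208.]), 0.64, array([0.599, 0.362])), (array([256., 229.]), 0.57, array([0.471, 0.338]))]
rest [(array([361., 263.]), 0.88, array([0.625, 0.107]))]
rest_mouth [(array([336., 274.]), 0.78, array([0.559, 0.109])), (array([357., 260.]), 0.57, array([0.623, 0.12 ]))]
rest_stop [(array([359., 255.]), 0.96, array([0.611, 0.098]))]
plate_front [(array([357., 258.]), 0.95, array([0.61 , 0.104]))]
glue [(array([224., 197.]), 0.56, array([0.453, 0.512])), (array([356., 259.]), 0.44, array([0.624, 0.124]))]
soap_bar [(array([256., 180.]), 0.76, array([0.563, 0.543])), (array([255., 232.]), 0.19, array([0.464, 0.328]))]
sleeves [(array([315., 191.]), 0.67, array([0.68 , 0.407]))]
soap_stack [(array([386., 241.]), 0.62, array([0.693, 0.108]))]
top [0.531 0.31  0.991]
wedge [(array([313., 270.]), 0.94, array([0.466, 0.346]))]
wedge_tip [(array([302., 209.]), 0.8, array([0.595, 0.37 ])), (array([432., 201.]), 0.65, array([0.613, 0.094])
[... 529 characters left out ...]
ray([0.698, 0.107]))]
{'clock': 1.1, 'q': array([ 6.28762911e+01,  2.81259787e+01,  8.93191545e+01,  3.27104148e-04,
        6.25468092e+01, -6.04972012e+00]), 'qvel': array([-0.05693653,  0.06320217,  0.02838341,  0.06887948, -0.03471737,
        0.07842926]), 'joint_torque': array([-7.41648037e-04, -6.12489867e+01, -2.58430392e+01,  6.93588308e-02,
        4.45667084e-02, -1.46166735e-05]), 'position': array([0.2247103 , 0.58322192, 0.29226198]), 'ee_rot': array([1.79991957e+02, 5.60538055e-04, 1.58925860e+02]), 'contact_force': array([-0.35825275, -0.00348957,  0.28232975]), 'ft_torque': array([-0.01100893, -0.00951472,  0.03308647]), 'grip_force': 0.0, 'width': 0.0951564960599106} 0.0588
```

View pics/scene0.png

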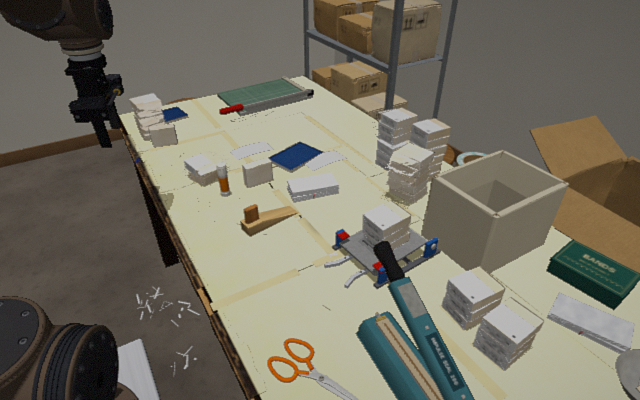

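View pics/top0.png

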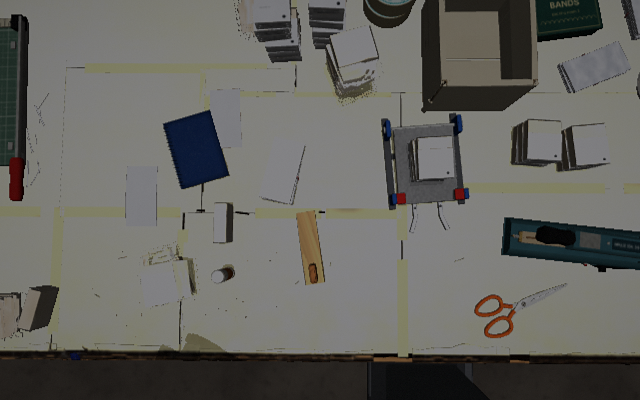

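Run:
```python
from h import *
t=cv2.imread("pics/top0.png");s=cv2.imread("pics/scene0.png")
for n,im,box in(("top",t,(375,480,100,215)),("scene",s,(330,445,225,285))):
    hsv=cv2.cvtColor(im,cv2.COLOR_BGR2HSV);x0,x1,y0,y1=box
    for nm,m in(("red",((hsv[...,0]<8)|(hsv[...,0]>172))&(hsv[...,1]>150)&(hsv[...,2]>80)),("blue",(abs(hsv[...,0].astype(int)-112)<10)&(hsv[...,1]>150))):
        mm=np.zeros(m.shape,np.uint8);mm[y0:y1,x0:x1]=m[y0:y1,x0:x1]
        k,_,st,ce=cv2.connectedComponentsWithStats(mm)
        for i in range(1,k):
            if st[i,4]>8:print(n,nm,st[i],ce[i].round(1),onz(n,ce[i],.049).round(4))
# wedge mask in top
hsv=cv2.cvtColor(t,cv2.COLOR_BGR2HSV);m=np.zeros(hsv.shape[:2],np.uint8);m[205:290,290:330]=((hsv[...,1]>110)&(hsv[...,0]<25))[205:290,290:330]
c=max(cv2.findContours(m,0,2)[0],key=cv2.contourArea);r=cv2.minAreaRect(c);print(r)
for p in cv2.boxPoints(r):print(p,onz("top",p,0).round(4),onz("top",p,.029).round(4))
# handle tip
o1,d1=ray("top",(537,233));o2,d2=ray("scene",(383,247))
A=np.stack([d1,-d2],1);u=np.linalg.lstsq(A,o2-o1,rcond=None)[0];print("handle",o1+d1*u[0],o2+d2*u[1])
a=cv2.resize(t[180:290,285:345],None,fx=5,fy=5,interpolation=cv2.INTER_CUBIC)
b=cv2.resize(t[130:240,375:475],None,fx=5,fy=5,interpolation=cv2.INTER_CUBIC)
cv2.imwrite("pics/c1.png",np.clip(np.hstack([a,b])*1.5,0,255).astype(np.uint8))
```

```text
top red [455 188   9  11  85] [459.2 193.3] [0.625  0.0498 0.049 ]
top red [397 193   9  11  82] [400.8 197.8] [0.6154 0.1676 0.049 ]
top blue [452 115  10  20 136] [457.2 124.4] [0.7665 0.0514 0.049 ]
top blue [384 120   7  21 105] [387.1 130.3] [0.7537 0.1945 0.049 ]
top blue [464 189   5  10  37] [466.2 193.1] [0.6254 0.0359 0.049 ]
top blue [390 194   7  11  66] [392.8 199.3] [0.6124 0.1836 0.049 ]
scene red [338 232  11   8  56] [343.1 235.3] [0.6115 0.1615 0.049 ]
scene red [373 261  10   9  49] [377.4 265. ] [0.6204 0.0459 0.049 ]
scene blue [337 229   7   5  14] [339.9 230.9] [0.6137 0.178  0.049 ]
scene blue [336 236   6  10  29] [337.9 240.9] [0.591  0.1515 0.049 ]
scene blue [424 238  14  20 139] [429.8 247.6] [0.751  0.0308 0.049 ]
scene blue [378 267  10  17  97] [381.9 276. ] [0.6091 0.0163 0.049 ]
((310.006103515625, 247.29177856445312), (71.53079223632812, 19.23415756225586), 81.67434692382812)
[295.31158 213.29587] [0.5857 0.3839 0.    ] [0.5841 0.3818 0.029 ]
[314.34302 210.51077] [0.5918 0.3435 0.    ] [0.59   0.3426 0.029 ]
[324.70062 281.2877 ] [0.4433 0.3207 0.    ] [0.4459 0.3204 0.029 ]
[305.6692  284.07278] [ 0.4373  0.3606 -0.    ] [0.44   0.3591 0.029 ]
handle [ 0.54359813 -0.03793029  0.19876336] [ 0.54989011 -0.04160655  0.20047903]
```

View pics/c1.png

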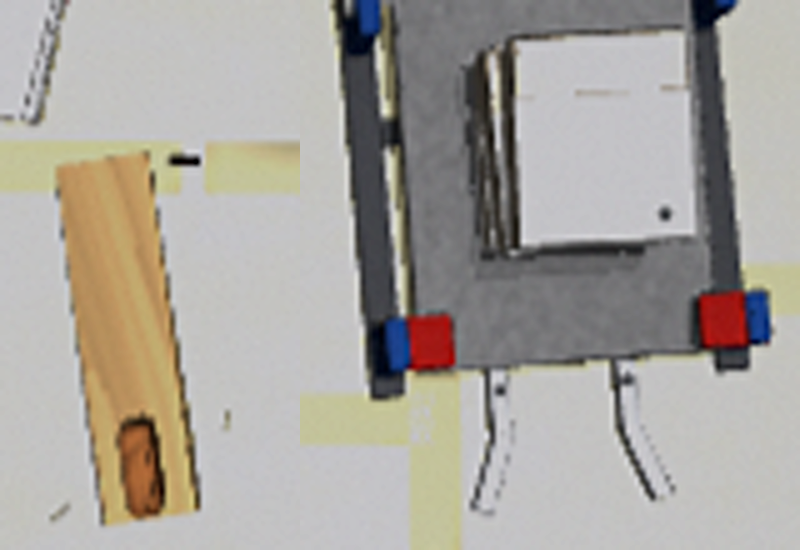

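```bash
cat >> h.py <<'E'
def mv(pos,yaw,rp=(180,0)):
    s=sensors.state();R0=Ro.from_euler("xyz",s["ee_rot"],degrees=True);R1=Ro.from_euler("xyz",[*rp,yaw],degrees=True)
    d=R0.inv().apply(np.array(pos)-s["position"]);r=np.degrees((R0.inv()*R1).as_rotvec())/5
    print("row",d.round(4),r.round(3),"t",round(s["clock"],2),"F",s["contact_force"].round(1),"pos",s["position"].round(4),"rot",s["ee_rot"].round(2),"w",round(s["width"],4))
E
python3 - <<'E'
from h import *
mv((.463,.344,.292),189.3)
for px,z in(((417,205),.01),((437.5,205),0),((415,217),.01),((437.5,216),0),((411,232),.01),((446,230),0)):print(onz("top",px,z).round(4))
E
```

```text
row [-3.084e-01 -1.375e-01  2.000e-04] [ 2.000e-03  1.000e-03 -6.075e+00] t 1.1 F [-0.4 -0.   0.3] pos [0.2247 0.5832 0.2923] rot [179.99   0.   158.93] w 0.0952
[0.6039 0.1278 0.01  ]
[0.6048 0.0826 0.    ]
[0.5787 0.1323 0.01  ]
[0.5815 0.083  0.    ]
[0.5473 0.1409 0.01  ]
[0.552  0.0655 0.    ]
```

Call:
move_arm(series=[[-0.308,-0.1375,0,0,0,-6.08,0.5],[-0.308,-0.1375,0,0,0,-6.08,0.5],[-0.308,-0.1375,0,0,0,-6.08,0.5],[-0.308,-0.1375,0,0,0,-6.08,0.5],[-0.308,-0.1375,0,0,0,-6.08,0.5],[-0.308,-0.1375,0,0,0,-6.08,0.5],[-0.308,-0.1375,0,0,0,-6.08,0.5],[-0.308,-0.1375,0,0,0,-6.08,0.5],[-0.308,-0.1375,0,0,0,-6.08,0.5],[-0.308,-0.1375,0,0,0,-6.08,0.5],[-0.308,-0.1375,0,0,0,-6.08,0.5],[-0.308,-0.1375,0,0,0,-6.08,0.5]], newtons=30)

```text
clock: 2.1
position: [0.4619, 0.3449, 0.2923]
ee_rot: [180.0, -0.0, -170.6]
contact_force: [0.4, -0.5, 0.1]
width: 0.0478
grip_force: 0.0
```

Run:
```python
from h import *
mv((.463,.344,.112),189.3)
```

```text
row [-0.001  -0.0012  0.1803] [ 0.003 -0.002  0.012] t 2.1 F [ 0.4 -0.5  0.1] pos [0.4619 0.3449 0.2923] rot [ 1.7998e+02 -1.0000e-02 -1.7064e+02] w 0.0478
```

Call:
move_arm(series=[[-0.001,-0.001,0.04,0,0,0,0.5],[-0.001,-0.001,0.08,0,0,0,0.5],[-0.001,-0.001,0.12,0,0,0,0.5],[-0.001,-0.001,0.15,0,0,0,0.5],[-0.001,-0.001,0.17,0,0,0,0.5],[-0.001,-0.001,0.18,0,0,0,0.5],[-0.001,-0.001,0.18,0,0,0,0.5],[-0.001,-0.001,0.18,0,0,0,0.5]])

```text
clock: 2.77
position: [0.4635, 0.3442, 0.1128]
ee_rot: [180.0, 0.0, -170.6]
contact_force: [0.7, 0.8, 0.1]
width: 0.0475
grip_force: 0.0
```

Call:
move_arm(series=[[0,0,0,0,0,0,0],[0,0,0,0,0,0,0],[0,0,0,0,0,0,0],[0,0,0,0,0,0,0],[0,0,0,0,0,0,0],[0,0,0,0,0,0,0],[0,0,0,0,0,0,0],[0,0,0,0,0,0,0],[0,0,0,0,0,0,0],[0,0,0,0,0,0,0]], newtons=30)

```text
clock: 3.6
position: [0.4639, 0.3434, 0.1126]
ee_rot: [180.0, 0.0, -170.7]
contact_force: [-1.3, -1.1, 4.9]
width: 0.014
grip_force: 30.0
```

Run:
```python
from h import *
mv((.463,.344,.112),189.3)
for c in("scene","top"):
    im=camera(c)
    a,b=((170,290,220,320) if c=="scene" else (190,300,270,350))[:2],((220,320) if c=="scene" else (270,350))
    cr=cv2.resize(im[a[0]:a[1],b[0]:b[1]],(400,int(400*(a[1]-a[0])/(b[1]-b[0]))),interpolation=cv2.INTER_CUBIC)
    cr=cv2.copyMakeBorder(cr,0,560-cr.shape[0],0,0,0) 
    g=cr if c=="scene" else np.hstack([g,cr])
cv2.imwrite("pics/g.png",g[:,:,::-1])
for c in("scene","top"):
    print(c,[(np.round(d["position"],1),round(d["conf"],2),onz(c,d["position"],0).round(4)) for d in nets.spot_point(c,"wedge_tip")[:2]])
```

```text
row [0.0008 0.0008 0.0006] [0.002 0.006 0.006] t 3.6 F [-1.3 -1.1  4.9] pos [0.4639 0.3434 0.1126] rot [ 1.7999e+02  3.0000e-02 -1.7067e+02] w 0.014
scene [(array([292.6, 208.8]), 0.8, array([0.589 , 0.3661, 0.    ])), (array([355.9, 255.5]), 0.55, array([0.6304, 0.1337, 0.    ]))]
top [(array([303.3, 211.8]), 0.89, array([0.589, 0.367, 0.   ])), (array([420.7, 128.5]), 0.32, array([0.7694, 0.1163, 0.    ]))]
```

View pics/g.png

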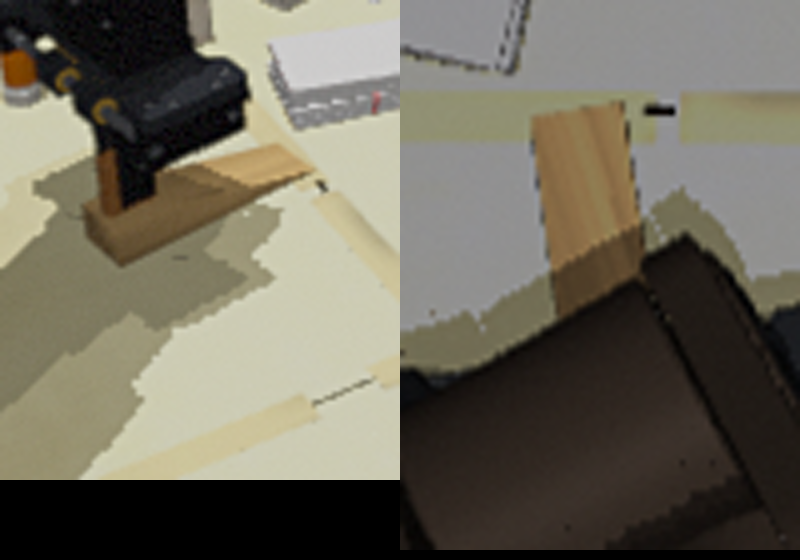

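Call:
move_arm(series=[[0,0,-0.02,0,0,0,0],[0,0,-0.05,0,0,0,0],[0,0,-0.06,0,0,0,0],[0,0,-0.06,0,0,0,0],[0,0,-0.06,0,0,0,0]])

```text
clock: 4.22
position: [0.4637, 0.3433, 0.1719]
ee_rot: [180.0, 0.0, -170.7]
contact_force: [-0.3, -0.7, -2.4]
width: 0.0139
grip_force: 30.0
```

Run:
```python
from h import *
mv((.432,.092,.172),184.6)
```

```text
row [ 7.200e-02 -2.428e-01 -2.000e-04] [0.002 0.004 0.945] t 4.22 F [-0.3 -0.7 -2.4] pos [0.4637 0.3433 0.1719] rot [ 1.7999e+02  2.0000e-02 -1.7067e+02] w 0.0139
```

Call:
move_arm(series=[[0.01,-0.03,0,0,0,0.1,0],[0.02,-0.065,0,0,0,0.3,0],[0.03,-0.1,0,0,0,0.4,0],[0.04,-0.135,0,0,0,0.6,0],[0.05,-0.17,0,0,0,0.7,0],[0.06,-0.2,0,0,0,0.8,0],[0.067,-0.225,0,0,0,0.9,0],[0.072,-0.243,0,0,0,0.945,0],[0.072,-0.243,0,0,0,0.945,0],[0.072,-0.243,0,0,0,0.945,0],[0.072,-0.243,0,0,0,0.945,0]])

```text
clock: 5.13
position: [0.4321, 0.0921, 0.1715]
ee_rot: [180.0, -0.1, -175.4]
contact_force: [-0.7, 0.5, -1.8]
width: 0.014
grip_force: 30.0
```

Run:
```python
from h import *
mv((.432,.092,.113),184.6)
im=camera("top");sc=camera("scene")
for c in("scene","top"):
  for l in("wedge_tip","rest_mouth"):
    print(c,l,[(np.round(d["position"],1),round(d["conf"],2),onz(c,d["position"],0.06 if l=="wedge_tip" else 0).round(4)) for d in nets.spot_point(c,l)[:1]])
g=np.hstack([cv2.resize(im[170:270,390:470],(400,500),interpolation=2),cv2.resize(sc[210:310,300:380],(400,500),interpolation=2)])
cv2.imwrite("pics/m.png",g[:,:,::-1])
```

```text
row [ 0.     -0.0001  0.0585] [ 0.002 -0.014 -0.003] t 5.13 F [-0.7  0.5 -1.8] pos [0.4321 0.0921 0.1715] rot [ 1.7999e+02 -7.0000e-02 -1.7542e+02] w 0.014
scene wedge_tip [(array([330. , 274.8]), 0.58, array([0.5147, 0.0636, 0.06  ]))]
scene rest_mouth [(array([332.4, 277.3]), 0.96, array([0.547 , 0.1033, 0.    ]))]
top wedge_tip [(array([434.8, 224.2]), 0.94, array([0.5621, 0.1023, 0.06  ]))]
top rest_mouth [(array([430.2, 231.4]), 0.7, array([0.5489, 0.0988, 0.    ]))]
```

View pics/m.png

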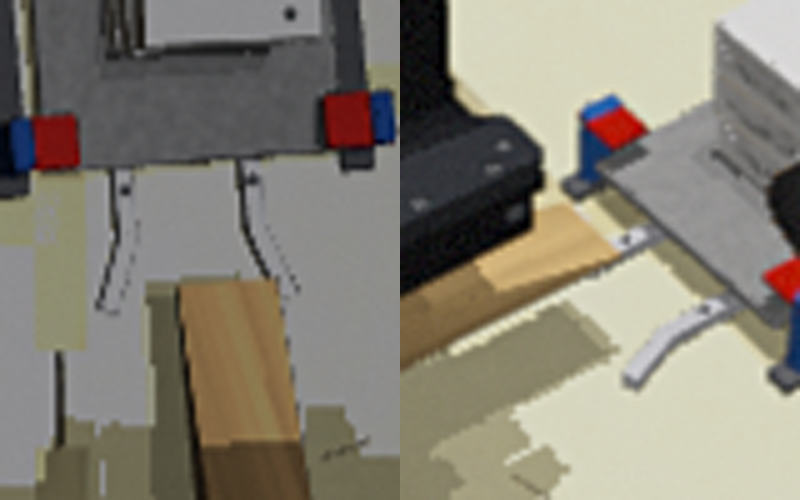

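Call:
move_arm(series=[[0,0,0.02,0,0,0,0],[0,0,0.04,0,0,0,0],[0,0,0.05,0,0,0,0],[0,0,0.055,0,0,0,0],[0,0,0.058,0,0,0,0],[0,0,0.058,0,0,0,0],[0,0,0.058,0,0,0,0]])

```text
clock: 6.02
position: [0.4323, 0.092, 0.1146]
ee_rot: [180.0, 0.0, -175.4]
contact_force: [-0.0, -0.8, -1.6]
width: 0.0134
grip_force: 30.0
```

Run:
```python
from h import *
mv((.432,.092,.1126),184.6)
im=camera("top");sc=camera("scene")
for c in("scene","top"):
  for l in("wedge_tip",):
    print(c,l,[(np.round(d["position"],1),round(d["conf"],2),onz(c,d["position"],0).round(4)) for d in nets.spot_point(c,l)[:1]])
g=np.hstack([cv2.resize(im[170:270,390:470],(400,500),interpolation=2),cv2.resize(sc[210:310,300:380],(400,500),interpolation=2)])
cv2.imwrite("pics/m2.png",g[:,:,::-1])
```

```text
row [0.0003 0.     0.002 ] [0.001 0.007 0.003] t 6.02 F [-0.  -0.8 -1.6] pos [0.4323 0.092  0.1146] rot [ 1.8000e+02  3.0000e-02 -1.7539e+02] w 0.0134
scene wedge_tip [(array([339.7, 272.5]), 0.6, array([0.5686, 0.1073, 0.    ]))]
top wedge_tip [(array([429.2, 224.3]), 0.86, array([0.5639, 0.1007, 0.    ]))]
```

View pics/m2.png

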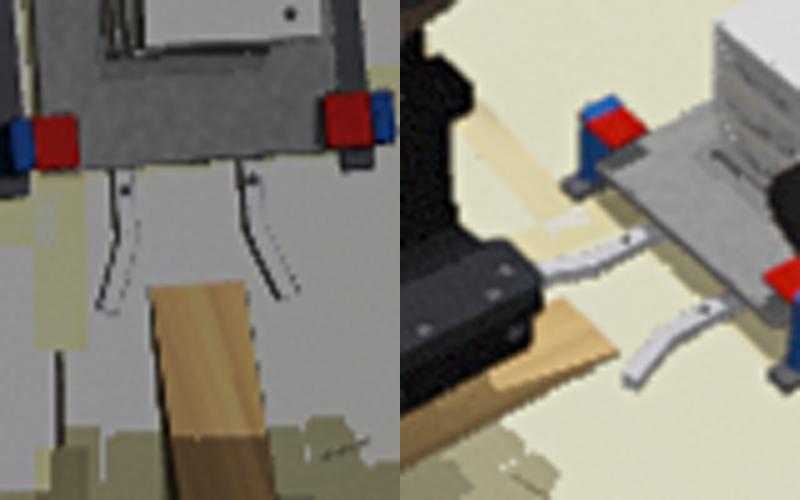

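Call:
move_arm(series=[[0,0,0.001,0,0,0,0],[0,0,0.002,0,0,0,0],[0,0,0.002,0,0,0,0],[0,0,0.002,0,0,0,0]])

```text
clock: 6.55
position: [0.4323, 0.0919, 0.1126]
ee_rot: [180.0, 0.0, -175.4]
contact_force: [-1.2, -0.1, 5.7]
width: 0.0137
grip_force: 30.0
```

Call:
move_arm(series=[[-0.005,0,0,0,0,0,0],[-0.015,0,0,0,0,0,0],[-0.025,0,0,0,0,0,0],[-0.03,0,0,0,0,0,0],[-0.03,0,0,0,0,0,0],[-0.03,0,0,0,0,0,0]])

```text
clock: 7.05
position: [0.4631, 0.0944, 0.1126]
ee_rot: [180.0, 0.1, -175.4]
contact_force: [0.7, 0.4, 4.8]
width: 0.014
grip_force: 30.0
```

Call:
move_arm(series=[[-0.005,0,-0.0004,0,0,0,0],[-0.015,0,-0.0004,0,0,0,0],[-0.025,0,-0.0004,0,0,0,0],[-0.03,0,-0.0004,0,0,0,0],[-0.03,0,-0.0004,0,0,0,0],[-0.03,0,-0.0004,0,0,0,0]])

```text
clock: 7.55
position: [0.4926, 0.0968, 0.1126]
ee_rot: [180.0, 0.1, -175.4]
contact_force: [0.8, 0.3, 1.3]
width: 0.0141
grip_force: 30.0
```

Run:
```python
from h import *
mv((.432,.092,.1126),184.6)
im=camera("top");sc=camera("scene")
g=np.hstack([cv2.resize(im[170:270,390:470],(400,500),interpolation=2),cv2.resize(sc[210:310,300:380],(400,500),interpolation=2)])
cv2.imwrite("pics/m3.png",g[:,:,::-1])
```

```text
row [ 0.0607  0.0001 -0.0001] [0.001 0.012 0.001] t 7.55 F [0.8 0.3 1.3] pos [0.4926 0.0968 0.1126] rot [ 1.800e+02  6.000e-02 -1.754e+02] w 0.0141
```

View pics/m3.png

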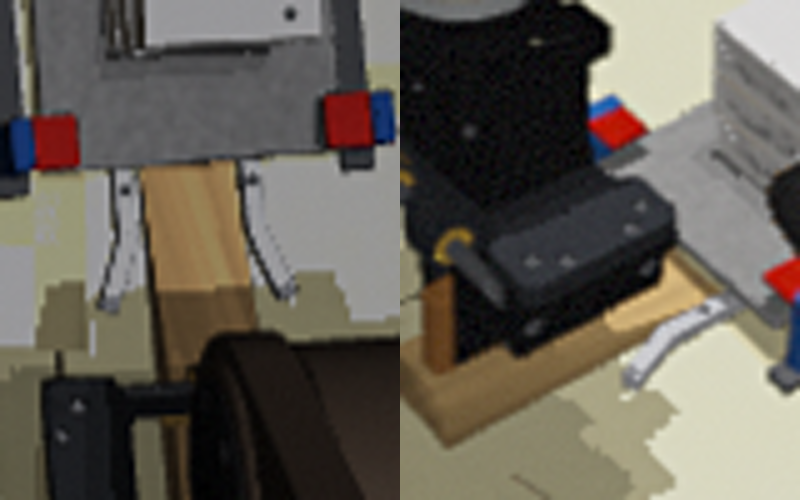

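Call:
move_arm(series=[[-0.004,0.0006,0,0,0,0,0],[-0.008,0.0006,0,0,0,0,0],[-0.012,0.0006,0,0,0,0,0],[-0.015,0.0006,0,0,0,0,0],[-0.015,0.0006,0,0,0,0,0]])

```text
clock: 8.07
position: [0.5076, 0.0986, 0.1126]
ee_rot: [180.0, 0.0, -175.4]
contact_force: [0.7, -0.2, -0.7]
width: 0.014
grip_force: 30.0
```

Call:
move_arm(series=[[-0.004,0,0,0,0,0,0],[-0.008,0,0,0,0,0,0],[-0.01,0,0,0,0,0,0],[-0.01,0,0,0,0,0,0]])

```text
clock: 8.4
position: [0.5157, 0.0993, 0.1125]
ee_rot: [180.0, -0.2, -175.4]
contact_force: [-9.6, -1.3, 7.8]
width: 0.0139
grip_force: 30.0
```

Call:
move_arm(series=[[-0.003,0,0,0,0,0,0],[-0.006,0,0,0,0,0,0],[-0.008,0,0,0,0,0,0],[-0.008,0,0,0,0,0,0]])

```text
clock: 8.73
position: [0.5234, 0.1, 0.1126]
ee_rot: [180.0, -0.3, -175.4]
contact_force: [-10.4, -0.8, 6.5]
width: 0.0139
grip_force: 30.0
```

Call:
move_arm(series=[[-0.003,0,-0.0002,0,0,0,0],[-0.006,0,-0.0003,0,0,0,0],[-0.009,0,-0.0003,0,0,0,0],[-0.012,0,-0.0003,0,0,0,0],[-0.012,0,-0.0003,0,0,0,0]])

```text
clock: 9.15
position: [0.5358, 0.1009, 0.1126]
ee_rot: [180.0, -0.2, -175.4]
contact_force: [-6.0, -0.3, 3.9]
width: 0.0137
grip_force: 30.0
```

Call:
move_arm(series=[[-0.003,0,0,0,0,0,0],[-0.006,0,0,0,0,0,0],[-0.009,0,0,0,0,0,0],[-0.012,0,0,0,0,0,0],[-0.012,0,0,0,0,0,0]])

```text
clock: 9.57
position: [0.5478, 0.1019, 0.1126]
ee_rot: [180.0, -0.2, -175.4]
contact_force: [-8.0, -0.6, 2.4]
width: 0.0139
grip_force: 30.0
```

Call:
move_arm(series=[[-0.002,0,0,0,0,0,0],[-0.004,0,0,0,0,0,0],[-0.005,0,0,0,0,0,0],[-0.005,0,0,0,0,0,0]])

```text
clock: 9.9
position: [0.5525, 0.1023, 0.1126]
ee_rot: [180.0, -0.2, -175.4]
contact_force: [-8.4, 0.1, 2.5]
width: 0.0139
grip_force: 30.0
```

Call:
move_arm(series=[[-0.001,0,0,0,0,0,0],[-0.002,0,0,0,0,0,0],[-0.002,0,0,0,0,0,0]])

```text
clock: 10.15
position: [0.5544, 0.1024, 0.1126]
ee_rot: [180.0, -0.2, -175.4]
contact_force: [-8.7, 0.3, 3.7]
width: 0.0138
grip_force: 30.0
```

Run:
```python
from h import *
mv((.432,.092,.1126),184.6)
sc=camera("scene");im=camera("top")
g=np.hstack([cv2.resize(im[130:230,380:470],(360,400),interpolation=2),cv2.resize(sc[200:300,325:425],(400,400),interpolation=2)])
cv2.imwrite("pics/m4.png",g[:,:,::-1])
```

```text
row [ 0.1229 -0.0006  0.0005] [ 0.002 -0.049  0.002] t 10.15 F [-8.7  0.3  3.7] pos [0.5544 0.1024 0.1126] rot [ 179.99   -0.24 -175.39] w 0.0138
```

View pics/m4.png

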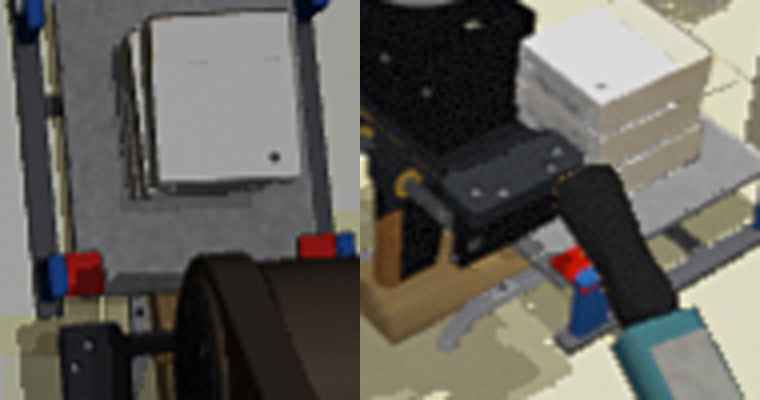

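Call:
move_arm(series=[[-0.001,0,0,0,0,0,0],[-0.002,0,0,0,0,0,0],[-0.002,0,0,0,0,0,0]])

```text
clock: 10.5
position: [0.5564, 0.1026, 0.1126]
ee_rot: [180.0, -0.2, -175.4]
contact_force: [-8.6, -0.8, 2.8]
width: 0.0138
grip_force: 30.0
```

Call:
move_arm(series=[[-0.001,0,0,0,0,0,0],[-0.001,0,0,0,0,0,0],[-0.001,0,0,0,0,0,0]])

```text
clock: 10.75
position: [0.5573, 0.1027, 0.1126]
ee_rot: [180.0, -0.2, -175.4]
contact_force: [-8.6, -1.6, 3.4]
width: 0.0138
grip_force: 30.0
```

Call:
move_arm(series=[[-0.001,0,0,0,0,0,0],[-0.001,0,0,0,0,0,0],[-0.001,0,0,0,0,0,0]])

```text
clock: 11.0
position: [0.5584, 0.1027, 0.1126]
ee_rot: [180.0, -0.2, -175.4]
contact_force: [-8.4, -0.8, 3.3]
width: 0.0137
grip_force: 30.0
```

Call:
move_arm(series=[[-0.001,0,0,0,0,0,0],[-0.001,0,0,0,0,0,0],[-0.001,0,0,0,0,0,0]])

```text
clock: 11.25
position: [0.559, 0.1028, 0.1126]
ee_rot: [180.0, -0.3, -175.4]
contact_force: [-11.6, -1.4, 5.0]
width: 0.0141
grip_force: 30.0
```

Rising; go on in half-millimetre steps.

Call:
move_arm(series=[[-0.0004,0,0,0,0,0,0],[-0.0004,0,0,0,0,0,0],[-0.0004,0,0,0,0,0,0]])

```text
clock: 11.5
position: [0.559, 0.1028, 0.1126]
ee_rot: [180.0, -0.3, -175.4]
contact_force: [-12.7, -0.9, 7.1]
width: 0.0139
grip_force: 30.0
```

Call:
move_arm(series=[[-0.0005,0,0,0,0,0,0],[-0.0005,0,0,0,0,0,0],[-0.0005,0,0,0,0,0,0]])

```text
clock: 11.75
position: [0.5591, 0.1028, 0.1125]
ee_rot: [180.0, -0.4, -175.4]
contact_force: [-15.8, -1.8, 8.4]
width: 0.0141
grip_force: 30.0
```

Call:
move_arm(series=[[-0.0003,0,0,0,0,0,0],[-0.0003,0,0,0,0,0,0],[-0.0003,0,0,0,0,0,0]])

```text
clock: 12.0
position: [0.5592, 0.1028, 0.1125]
ee_rot: [180.0, -0.4, -175.4]
contact_force: [-16.6, -2.1, 8.8]
width: 0.0138
grip_force: 30.0
```

Call:
move_arm(series=[[-0.0004,0,0,0,0,0,0],[-0.0004,0,0,0,0,0,0],[-0.0004,0,0,0,0,0,0]])

```text
clock: 12.25
position: [0.5593, 0.1029, 0.1125]
ee_rot: [180.0, -0.5, -175.4]
contact_force: [-18.2, -2.0, 9.8]
width: 0.0138
grip_force: 30.0
```

Run:
```python
from h import *
mv((.432,.092,.1126),184.6)
```

```text
row [ 0.1278 -0.0006  0.001 ] [ 0.001 -0.095  0.003] t 12.25 F [-18.2  -2.    9.8] pos [0.5593 0.1029 0.1125] rot [ 179.99   -0.47 -175.38] w 0.0138
```

Call:
move_arm(series=[[0,0,0,0,0,0,0.4],[0,0,0,0,0,0,0.4],[0,0,0,0,0,0,0.4],[0,0,0,0,0,0,0.4],[0,0,0,0,0,0,0.4],[0,0,0,0,0,0,0.4]])

```text
clock: 12.75
position: [0.5625, 0.103, 0.1129]
ee_rot: [180.0, 0.0, -175.4]
contact_force: [-0.5, 0.2, -0.4]
width: 0.0377
grip_force: 0.0
```

Call:
move_arm(series=[[0,0,-0.01,0,0,0,0.4],[0,0,-0.03,0,0,0,0.4],[0,0,-0.06,0,0,0,0.4],[0,0,-0.09,0,0,0,0.4],[0,0,-0.12,0,0,0,0.4],[0.03,0,-0.14,0,0,0,0.4],[0.06,0,-0.15,0,0,0,0.4],[0.09,0,-0.16,0,0,0,0.4],[0.12,0,-0.16,0,0,0,0.4],[0.12,0,-0.16,0,0,0,0.4]])

```text
clock: 13.58
position: [0.4382, 0.0932, 0.2742]
ee_rot: [180.0, -0.0, -175.4]
contact_force: [1.2, -0.2, 0.2]
width: 0.0382
grip_force: 0.0
```

Run:
```python
from h import *
mv((.432,.092,.1126),184.6)
sc=camera("scene");im=camera("top")
g=np.hstack([cv2.resize(im[130:230,380:470],(360,400),interpolation=2),cv2.resize(sc[200:300,325:425],(400,400),interpolation=2)])
cv2.imwrite("pics/m5.png",g[:,:,::-1])
```

```text
row [ 0.0061 -0.0007  0.1616] [ 0.001 -0.009  0.005] t 13.58 F [ 1.2 -0.2  0.2] pos [0.4382 0.0932 0.2742] rot [ 1.7999e+02 -5.0000e-02 -1.7537e+02] w 0.0382
```

View pics/m5.png

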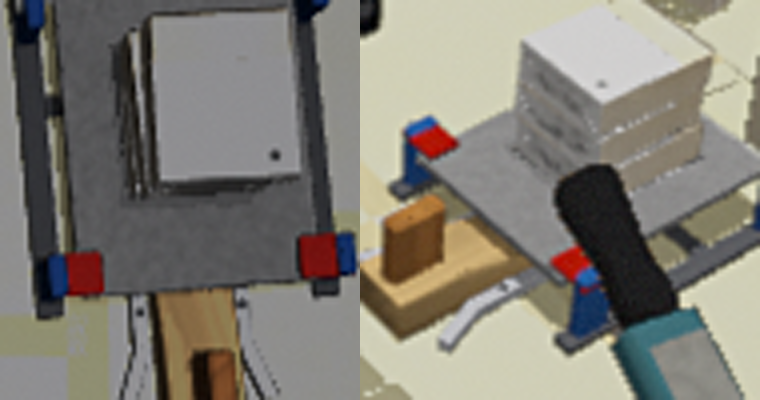

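The picture shows the wedge between the guides under the plate, with the plate up against both tabs (red at (432,140) and (573,262) in the crop). The soap is undisturbed and the gripper is clear.

```bash
python3 -c "
from h import *
print(finish_job())"
```

```text
the job is handed in; nothing more can be done
None
```

The wedge is pushed in under the foot to about 18 N, at the point where the force rose steeply; the last picture shows the plate up against both red tabs, the wedge released and the soap undisturbed, and the job is handed in.

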